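# Nest the lion-eye shells and hold the mould closed

## Task

Set the large blue eye shell upright in the round cavity of the lower mould half and let it go, then nest the small yellow shell inside it. Then fit the red-topped upper mould half over them onto the two dowels until the halves meet all round, press the pair down on its springs until the joint between them is about level with the tops of the two brass posts (about 8 mm), and finish while holding it pressed there. Leave the jars, tools and other things on the bench where they are.

Things in the scene. Friction and masses are not known exactly. Their poses are not given: they have to be found in the camera images.
- mould_base: fixed dark steel base plate of the mould (all sizes in mm), 150 in x, 190 in y, 20 high, carrying the sprung wooden lower half. Origin: centre of its underside on the bench, z up, y along the line of the dowels. Two fixed brass posts, 12 in diameter, stand at y = +84 and -84 with their tops 68 above the bench.
- lower_half (a joint): how far the lower mould half is pressed down on its springs, m: 0 at rest (up), 0.016 at the bottom stop. It starts to sink at about 6 N of load (the upper half's own weight, about 3.5 N, does not sink it) and then sinks 1 mm for every 1.2 N more; it comes up again when released. At 0.008 the joint between the halves is level with the brass posts' tops.
- lower_face (a point): centre of the flat top face of the wooden lower half (block 90 in x, 136 in y, 40 high), 76 above the bench at rest; moves down with it. Axes as the base's. Two upright steel dowels, 10 in diameter, with tapered tips, stand on this face at y = +53 and -53 and rise 25 above it. Round cavity in the middle, 66 in diameter, 18 deep.
- cavity_floor (a point): centre of the floor of that cavity, 18 below lower_face
- large_shell: large blue open shell (round cup) standing upright on the bench: 54 outside diameter at the foot, 62 from 18 up to the rim, 32 high, wall 4, floor 4 thick; about 70 g. Origin: centre of its underside, z up. Seated in the cavity, its rim stands 14 above lower_face.
- small_shell: small yellow open shell (round cup) standing upright on the bench: 38 outside diameter at the foot, 46 from 20 up to the rim, 42 high, wall 4, floor 4 thick; about 50 g. Origin: centre of its underside, z up. Nested, it stands on the large shell's floor, 4 above the large shell's origin, and its rim is 14 above the large one's.
- upper_half: upper mould half, wood with red top, right way up: block 90 (x) by 136 (y) by 40 high, hollow below (recess 77 in diameter, 32 deep, clears the nested shells); two 13 mm through holes at y = +53 and -53 for the dowels; either way round fits. On top a dark grip rib, 22 wide (x), 70 long (y), from 40 to 77 above the underside. Origin: centre of underside, z up. About 0.35 kg.
- jar_red: small closed paint jar with red label and red cap, 50 across, 65 high; bystander, leave it
- jar_blue: small closed paint jar with blue label and white cap, 50 across, 65 high; bystander, leave it
- jar_green: small closed paint jar with green label and white cap, 50 across, 65 high; bystander, leave it
- screwdriver: screwdriver lying flat between robot and mould, about 200 long; bystander, leave it
- wood_cone: turned wooden cone, 56 across, 55 high; bystander, leave it
- tape_roll: orange roll of tape lying flat, 64 across, 22 high; bystander, leave it
- paint_brush: paint brush lying flat, about 200 long; bystander, leave it
Things that resemble listed ones, but are neither listed nor needed, are in the scene too. Leave any purple look-alike of the mould_base alone.

How it is judged:
By the outcome, as a careful person would: the job done as asked, in the order asked, and still so for the second after the job is handed in, while the arm keeps its last pose, push and grip.
It also fails if it takes over 64 s, if anything falls off the work surface, if the arm or the gripper's body presses on something with over 40 N, if the wrist force passes 120 N, or if a joint passes its speed limit or range.

## Robot

A 6-joint arm with a two-finger parallel gripper is mounted at the origin on the work surface. World frame = base frame: x ahead of the robot, y to its left, z up, the work surface at z = 0. Lengths are in m, angles in rad, forces in N, time in s.
With the tool pointing down it reaches from about 0.275 to 0.75 m from the base axis. Payload 10.2 kg.
Tool frame: the origin (TCP) lies on the mounting face of the last link; the fingertips stand r.tip_reach ahead of it and the grasp point (between the pads) lies 147 mm ahead of it (r.tip_reach is the distance from the TCP to the fingertips, in m); x points along the fingers, z is the direction in which the jaws open and shut, and the axes are right-handed (so a half turn about x gives the same grasp; the last joint's range is limited). The gripper opens to 88 mm and grips with 3 to 60 N. Pads are 18 mm wide; open, the fingers measure 123 mm over their backs; the gripper's body (75 mm by 187 mm) begins 45 mm behind the grasp point.
Start: joints at [-1.491, 0.313, 1.498, -0, 1.331, -0.223], TCP at [0.157, -0.501, 0.405] pointing down, gripper open.
Joint ranges: [-2.94, 2.94], [-0.97, 2.17], [0.19, 2.56], [-1.23, 4.37], [0.02, 3.11], [-2.88, 2.88]. Speed limits (rad/s): [2.39, 2.39, 3.01, 3.14, 3.14, 3.14].

## Interface

Orientations are given as a unit quaternion [w, x, y, z].
In Python, from station import r gives the robot as it stands.
- The arm moves only by the tool drive_tool, never from a script. Its arguments are lists of equal length, an entry for each row: "xyz": the shift along the tool's x, y, z in m, a list of three; "roll": the turn about the tool's x in degrees. In form: {"xyz": [[tx, ty, tz], ...], "roll": [roll, ...]}. A call has 1 to 10 rows; each row is the pose to reach, as a shift and turn from the pose commanded when the call began, along the tool's axes at that moment; what a row does not reach only later rows make up. A row lasts 1/12 s, in which the tool goes at most 41.7 mm and 7.16 degrees, less where a joint would pass 70% of its speed; a pose out of reach is approached as far as the arm can. A call with a gripper value outside its range is refused whole. "fingers" is the closure in counts, from 0 (fully open) to 255 (shut), set as the call begins (left out, the last holds). The fingers move at their own pace and stop on an object; "grip_force" is the grip in N (left out, the last holds). Time passes only in rows, so rows that repeat a pose let the fingers close. It gives the time, the measured TCP pose, the force and the opening at its end, in the units of the state.
- r.read_state(): the state, without advancing time (a new reading comes with each control period).
- r.get_image(name): name is "scene" or "top"; returns a dict with "frame" (400x640x3 uint8, red, green, blue), "fovy" (degrees; the focal length in pixels is half the picture's height over the tangent of half this angle, whatever the lens; pixels are square), "cx", "cy" (the principal point, pixels), "view" (4x4, takes a point from world to camera coordinates). Camera axes: x right, y up, looking along -z (the intrinsics and any distortion apply to the point x, -y, -z); pixel columns grow to the right and rows downward; lengths in m; the calibration is good to about 2 mm. A picture is of the moment at which its call begins. There is no depth.
- r.hand_in(): hands the job in, once; it reports no verdict.
Trained networks look in a picture, given as the dict that the camera call returned (one of the last four; its "shot" number tells which), for a name from the list of things; names that differ only in an ending like _2 or _b are one class to them, and where a whole thing is asked for, a point or a joint stands for the part that bears it (a point fixed in the world has none). Each returns a list of dicts, best first, with "p" (0 to 1); they miss things now and then, are a little off and sometimes report something else, mostly with a low value. They report only what shows in the picture. A call takes as long as a camera call. They do not tell look-alikes from the thing itself.
- r.trace(query, picture): "mask" (400x640 bool, what is visible of it) and "position" ([row, column] in pixels, amid what is visible of it).
The state is a dict: "time": time; "joint_pos": joint angles; "joint_vel": joint speeds; "joint_efforts": joint torques, N m; "tcp_pos": TCP position; "tcp_rot": TCP orientation; "contact_force": force on the tool from outside, world axes, zero at the start; "wrist_torque": the same for the moment, N m; "finger_gap": finger opening in m.
Only numpy, scipy, OpenCV 4.12 (cv2) and the standard library are available. Lean on these libraries where they do the work, as an engineer would, in place of code of your own. Each camera call takes 0.05 s, during which the arm holds its last target. There are 200 camera calls.

## Working session

There is one attempt and no reset: what is moved stays moved. The work goes in short steps, Python scripts to look and compute and a tool call to move; the robot and the scene stay as the last step left them, time stands still between calls to the robot, and variables do not carry over. Pictures are saved under pics/ and viewed, on a budget of 10 in all, crops included, one or two more only if the job needs it, and the job is handed in when it is done.

Besides the shell and the picture viewer there is one more tool, called after "Call:" as name(argument=value, ...), one argument or row to a line, values as JSON. drive_tool: Moves the arm, as the interface text tells. Its arguments: {"type":"object","properties":{"xyz":{"type":"array"},"roll":{"type":"array"},"fingers":{"type":"number"},"grip_force":{"type":"number"}},"required":["xyz","roll"]}

```bash
mkdir -p pics; ls; cat > h.py <<'E'
import numpy as np, cv2
from station import r
def pix2ray(im,row,col):
    f=200/np.tan(np.radians(im['fovy'])/2)
    V=np.array(im['view']); R=V[:3,:3]; t=V[:3,3]
    d=np.array([(col-im['cx'])/f,-(row-im['cy'])/f,-1.0])
    return -R.T@t, R.T@d
def at_z(im,row,col,z):
    c,d=pix2ray(im,row,col); return c+d*(z-c[2])/d[2]
def proj(im,P):
    f=200/np.tan(np.radians(im['fovy'])/2)
    V=np.array(im['view']); p=V[:3,:3]@np.array(P)+V[:3,3]
    return im['cy']-f*p[1]/-p[2]*1.0, im['cx']+f*p[0]/-p[2]
def save(im,name,box=None,s=1):
    a=im['frame'][:,:,::-1]
    if box: a=a[box[0]:box[1],box[2]:box[3]]
    cv2.imwrite('pics/'+name,cv2.resize(a,None,fx=s,fy=s,interpolation=cv2.INTER_CUBIC))
E
python3 - <<'E'
from h import *
t=r.get_image('top'); s=r.get_image('scene')
save(t,'top0.png');save(s,'sc0.png')
print(r.tip_reach,r.read_state())
for n,im in(('top',t),('scene',s)):
    print(n,{k:v for k,v in im.items() if k!='frame'})
    for q in['mould_base','lower_half','large_shell','small_shell','upper_half','screwdriver','paint_brush','jar_red','jar_blue','jar_green','wood_cone','tape_roll']:
        print(q,[(round(d['p'],2),np.round(d['position']),int(d['mask'].sum()),np.round(at_z(im,*d['position'],0.03),3)) for d in r.trace(q,im)])
E
```

```text
pics
0.166 {'time': 0.1, 'joint_pos': array([-1.49139350e+00,  3.13364960e-01,  1.49833170e+00,  1.26959291e-05,
        1.33098177e+00, -2.23420117e-01]), 'joint_vel': array([-0.00123096, -0.00130755, -0.00247777, -0.00043208, -0.00101963,
       -0.00165253]), 'joint_efforts': array([ 2.34195242e-03, -4.02816045e+01, -2.52646530e+01,  6.94706314e-02,
        3.42054362e-02, -6.35952892e-05]), 'tcp_pos': array([ 0.1565401 , -0.5010863 ,  0.40424415]), 'tcp_rot': array([ 0.56944775,  0.4191567 ,  0.56994358, -0.41857046]), 'contact_force': array([ 0.43606343,  0.03379955, -0.21882528]), 'wrist_torque': array([-0.02252056, -0.02729858, -0.03528653]), 'finger_gap': 0.08804680460382866}
top {'fovy': 44.460007947271116, 'cx': 320.8710177343388, 'cy': 195.4062368393632, 'view': array([[-8.03752164e-04, -9.99753752e-01,  2.21763357e-02,
        -6.35816663e-02],
       [ 9.95706600e-01,  1.25258212e-03,  9.25569956e-02,
        -5.16844132e-01],
       [-9.25619813e-02,  2.21555167e-02,  9.95460402e-01,
        -1.43562148e+00],
       [ 0.00000000e+00,  0.00000000e+00,  0.00000000e+00,
  
[... 2136 characters left out ...]
188., 295.]), 266, array([ 0.372, -0.081,  0.03 ]))]
paint_brush [(0.61, array([222., 482.]), 790, array([0.725, 0.314, 0.03 ]))]
jar_red [(0.91, array([300., 350.]), 580, array([ 0.777, -0.129,  0.03 ])), (0.66, array([189., 294.]), 251, array([ 0.375, -0.086,  0.03 ]))]
jar_blue [(0.63, array([272., 394.]), 577, array([0.757, 0.005, 0.03 ]))]
jar_green [(0.97, array([258., 440.]), 514, array([0.773, 0.135, 0.03 ])), (0.6, array([228., 258.]), 474, array([ 0.473, -0.237,  0.03 ]))]
wood_cone [(0.6, array([166., 374.]), 234, array([0.39, 0.18, 0.03]))]
tape_roll [(0.87, array([258., 207.]), 384, array([ 0.51 , -0.388,  0.03 ])), (0.72, array([257., 441.]), 510, array([0.774, 0.137, 0.03 ]))]
```

View pics/top0.png

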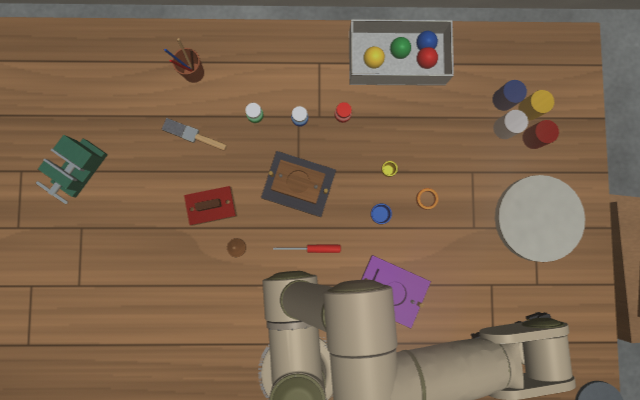

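View pics/sc0.png

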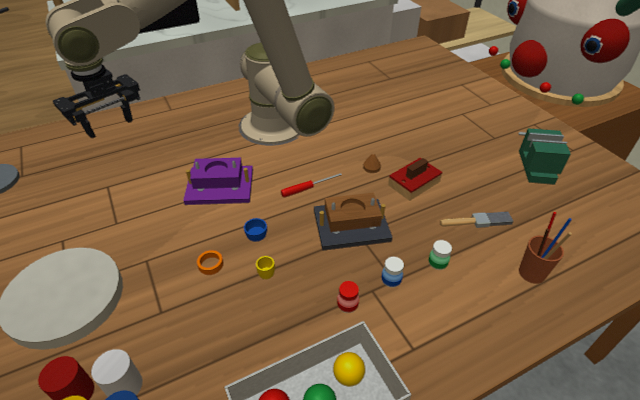

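```bash
cat > fit.py <<'E'
from h import *
from scipy.optimize import minimize
def circ(rad,z,y=0,n=32): 
    a=np.linspace(0,2*np.pi,n,endpoint=False); return np.c_[rad*np.cos(a),y+rad*np.sin(a),0*a+z]
def box(x,y,z0,z1): return np.array([[i*x/2,j*y/2,k] for i in(-1,1) for j in(-1,1) for k in(z0,z1)])
cyl=lambda d,z0,z1,y=0: np.r_[circ(d/2,z0,y),circ(d/2,z1,y)]
M={'large_shell':[np.r_[circ(.027,0),circ(.031,.018),circ(.031,.032)]],
 'small_shell':[np.r_[circ(.019,0),circ(.023,.020),circ(.023,.042)]],
 'upper_half':[box(.09,.136,0,.04),box(.022,.07,.04,.077)],
 'mould_base':[box(.15,.19,0,.02),box(.09,.136,.036,.076)]+[cyl(.012,.02,.068,s*.084) for s in(-1,1)]+[cyl(.01,.07,.1,s*.053) for s in(-1,1)]}
def render(im,parts,p,z0=0,S=4):
    m=np.zeros((400*S,640*S),np.uint8);c,s=np.cos(p[2]),np.sin(p[2])
    f=200/np.tan(np.radians(im['fovy'])/2);V=np.array(im['view'])
    for P in parts:
        W=np.c_[c*P[:,0]-s*P[:,1]+p[0],s*P[:,0]+c*P[:,1]+p[1],P[:,2]+z0]@V[:3,:3].T+V[:3,3]
        uv=np.c_[im['cx']+f*W[:,0]/-W[:,2],im['cy']+f*W[:,1]/W[:,2]]
        cv2.fillConvexPoly(m,cv2.convexHull(np.round(((uv+.5)*S-.5)*16).astype(np.int32)),1,shift=4)
    return cv2.resize(m.astype(np.float32),(640,400),interpolation=cv2.INTER_AREA)
def fit(name,obs,p0,yaw=True,z0=0):
    def cost(q):
        p=[q[0],q[1],q[2]/3 if yaw else 0]
        return sum(np.abs(render(im,M[name],p,z0)-m).sum() for im,m in obs)
    best=None
    for y in ([-.9,-.45,0,.45,.9,1.35] if yaw and len(p0)<3 else [p0[2] if len(p0)>2 else 0]):
        q0=np.array([p0[0],p0[1],3*y])
        sx=q0+np.array([[0,0,0],[.02,0,0],[0,.02,0],[0,0,.6]])
        o=minimize(cost,q0,method='Nelder-Mead',options=dict(initial_simplex=sx,xatol=2e-4,fatol=.2,maxiter=150))
        if best is None or o.fun<best.fun: best=o
    return best.x*[1,1,1/3],best.fun
E
python3 - <<'E'
from fit import *
t=r.get_image('top'); s=r.get_image('scene')
for n,p0,yaw in(('mould_base',(.55,.0),1),('large_shell',(.46,-.245),0),('small_shell',(.593,-.26),0),('upper_half',(.495,.26),1)):
    obs=[]
    for im in(t,s):
        c=[d for d in r.trace(n,im) if np.linalg.norm(at_z(im,*d['position'],.03)[:2]-p0)<.05]
        if c: obs.append((im,c[0]['mask'].astype(np.float32)))
    for o in [obs]+[[x] for x in obs]:
        p,f=fit(n,o,p0,yaw); print(n,len(o),np.round(p,4),np.degrees(p[2]).round(1),round(f),[int(x[1].sum()) for x in o])
a=[cv2.resize(t['frame'][b[0]:b[0]+80,b[1]:b[1]+100,::-1],None,fx=4,fy=4,interpolation=cv2.INTER_CUBIC) for b in((145,250),(150,345))]
b=[cv2.resize(s['frame'][b[0]:b[0]+70,b[1]:b[1]+100,::-1],None,fx=4,fy=4,interpolation=cv2.INTER_CUBIC) for b in((185,305),(215,195))]
cv2.imwrite('pics/close.png',np.vstack([np.hstack(a),np.hstack(b)]))
E
```

```text
mould_base 2 [ 0.5541  0.006  -0.307 ] -17.6 198 [3131, 3437]
mould_base 1 [ 0.5539  0.0054 -0.3078] -17.6 86 [3131]
mould_base 1 [ 0.5545  0.0065 -0.3015] -17.3 106 [3437]
large_shell 2 [ 0.4643 -0.2402 -0.01  ] -0.6 53 [338, 458]
large_shell 1 [ 0.4629 -0.2402 -0.1242] -7.1 24 [338]
large_shell 1 [ 0.4652 -0.2406 -0.0152] -0.9 20 [458]
small_shell 2 [ 0.5984 -0.2652  0.0696] 4.0 55 [191, 366]
small_shell 1 [ 0.5988 -0.2676  0.0767] 4.4 25 [191]
small_shell 1 [ 0.5981 -0.2648  0.0366] 2.1 23 [366]
upper_half 2 [0.4872 0.2653 0.1988] 11.4 138 [1476, 1373]
upper_half 1 [0.4866 0.2645 0.201 ] 11.5 78 [1476]
upper_half 1 [0.4877 0.266  0.1988] 11.4 52 [1373]
```

View pics/close.png

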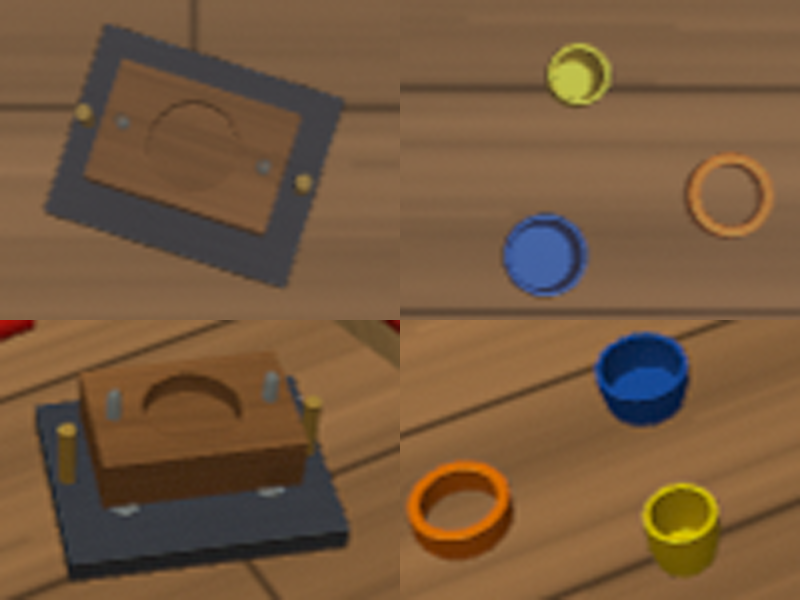

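```bash
cat > plan.py <<'E'
from h import *
from scipy.spatial.transform import Rotation as Ro
def state():
    s=r.read_state(); q=s['tcp_rot']; return s,Ro.from_quat([q[1],q[2],q[3],q[0]]).as_matrix()
def plan(x,y,z,jaw):
    "target TCP xyz, jaw angle (deg, world)"
    s,R=state(); a=np.degrees(np.arctan2(R[1,2],R[0,2]))
    d=R.T@(np.array([x,y,z])-s['tcp_pos'])
    roll=(-(jaw-a)+90)%180-90   # tool x is down: +roll = -yaw
    print('shift',d.round(4),'roll',round(roll,1),'| t',round(s['time'],2),'tcp',s['tcp_pos'].round(4),'jaw',round(a,1),'down',R[:,0].round(3),'j',s['joint_pos'].round(2),'F',s['contact_force'].round(1),'gap',round(s['finger_gap'],4))
E
python3 -c "
from plan import *
s,R=state();print(R.round(3))
plan(.4643,-.2402,.28,-17.6);plan(.4643,-.2402,.28,-17.6-180)"
```

```text
[[-0.     0.954  0.298]
 [ 0.     0.298 -0.954]
 [-1.    -0.    -0.   ]]
shift [ 0.1247  0.3716 -0.1573] roll -55.0 | t 1.8 tcp [ 0.1565 -0.5011  0.4047] jaw -72.6 down [-0.  0. -1.] j [-1.49  0.31  1.5  -0.    1.33 -0.22] F [-1.   0.9 -0.4] gap 0.0879
shift [ 0.1247  0.3716 -0.1573] roll -55.0 | t 1.8 tcp [ 0.1565 -0.5011  0.4047] jaw -72.6 down [-0.  0. -1.] j [-1.49  0.31  1.5  -0.    1.33 -0.22] F [-1.   0.9 -0.4] gap 0.0879
```

Call:
drive_tool(
  xyz=[
    [0,0.04,-0.017],
    [0,0.08,-0.034],
    [0,0.12,-0.05],
    [0,0.155,-0.066],
    [0,0.19,-0.08],
    [0,0.225,-0.095],
    [0,0.26,-0.11],
    [0,0.3,-0.127],
    [0,0.335,-0.142],
    [0,0.372,-0.157],
  ],
  roll=[-5,-11,-17,-23,-29,-35,-40,-45,-50,-55],
  fingers=0,
  grip_force=15,
)

```text
time: 2.63
tcp_pos: [0.466, -0.2386, 0.4049]
tcp_rot: [0.699, 0.107, 0.699, -0.107]
contact_force: [-0.5, -0.5, -0.4]
finger_gap: 0.088
```

```bash
python3 -c "
from plan import *
plan(.4643,-.2402,.186,-17.6)"
```

```text
shift [ 0.2189 -0.002  -0.0013] roll 0.2 | t 2.63 tcp [ 0.466  -0.2386  0.4049] jaw -17.4 down [ 0. -0. -1.] j [-0.7   0.31  1.5  -0.    1.33 -0.39] F [-0.5 -0.5 -0.4] gap 0.088
```

Call:
drive_tool(
  xyz=[
    [0.04,0,0],
    [0.08,0,0],
    [0.115,0,0],
    [0.145,0,0],
    [0.17,0,0],
    [0.17,0,0],
  ],
  roll=[0,0,0,0,0,0],
)

```text
time: 3.13
tcp_pos: [0.4639, -0.2396, 0.2305]
tcp_rot: [0.696, 0.11, 0.701, -0.107]
contact_force: [-0.1, -0.0, 0.1]
finger_gap: 0.088
```

```bash
python3 -c "
from fit import *
from plan import *
plan(.4643,-.2402,.186,-17.6)
s=r.get_image('scene');t=r.get_image('top')
for im in (s,t):
  print([(round(d['p'],2),fit('large_shell',[(im,d['mask'].astype(np.float32))],(.464,-.24),False)) for d in r.trace('large_shell',im)[:2]])
save(s,'sc1.png',(120,280,180,340),4)"
```

```text
shift [ 0.0445 -0.0006  0.0009] roll -0.1 | t 3.13 tcp [ 0.4639 -0.2396  0.2305] jaw -17.7 down [-0.006  0.005 -1.   ] j [-0.7   0.51  1.7  -0.    0.93 -0.39] F [-0.1 -0.   0.1] gap 0.088
[(0.77, (array([ 0.46570228, -0.24155228,  0.11248229]), np.float64(201.8125))), (0.34, (array([-1.28266667,  0.68666667,  5.53333333]), np.float64(1776.0)))]
[]
```

View pics/sc1.png

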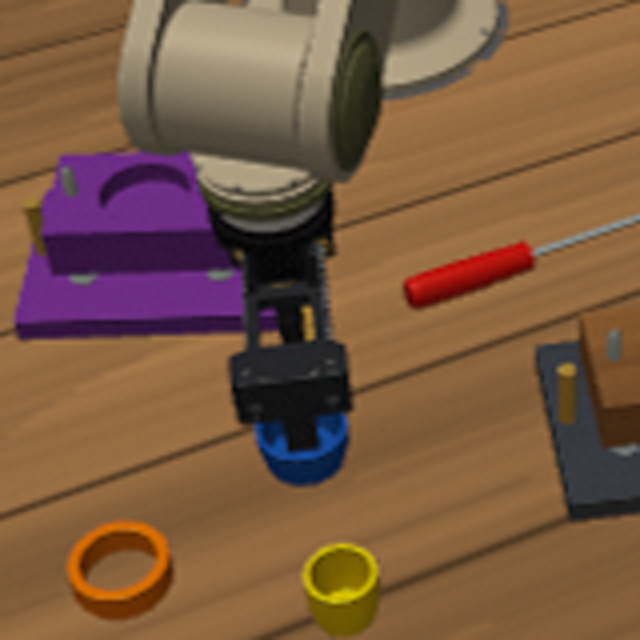

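Call:
drive_tool(
  xyz=[
    [0.02,0,0],
    [0.036,0,0],
    [0.045,0,0],
    [0.045,0,0],
    [0.045,0,0],
  ],
  roll=[0,0,0,0,0],
)

```text
time: 3.75
tcp_pos: [0.4651, -0.2406, 0.1907]
tcp_rot: [0.699, 0.108, 0.698, -0.109]
contact_force: [0.8, -0.1, 0.7]
finger_gap: 0.0882
```

Call:
drive_tool(
  xyz=[
    [0,0,0],
    [0,0,0],
    [0,0,0],
    [0,0,0],
    [0,0,0],
    [0,0,0],
    [0,0,0],
  ],
  roll=[0,0,0,0,0,0,0],
  fingers=160,
  grip_force=15,
)

```text
time: 4.33
tcp_pos: [0.4649, -0.2404, 0.1901]
tcp_rot: [0.699, 0.108, 0.699, -0.109]
contact_force: [-1.3, 0.5, 5.4]
finger_gap: 0.0613
```

Call:
drive_tool(
  xyz=[
    [-0.02,0,0],
    [-0.05,0,0],
    [-0.085,0,0],
    [-0.12,0,0],
    [-0.14,0,0],
    [-0.14,0,0],
    [-0.14,0,0],
  ],
  roll=[0,0,0,0,0,0,0],
)

```text
time: 4.92
tcp_pos: [0.4647, -0.2403, 0.3298]
tcp_rot: [0.699, 0.108, 0.698, -0.109]
contact_force: [-0.6, 0.4, -2.4]
finger_gap: 0.061
```

```bash
python3 -c "
from plan import *
plan(.5541,.006,.33,-17.5)"
```

```text
shift [-0.0003  0.2618  0.0105] roll -0.2 | t 4.92 tcp [ 0.4647 -0.2403  0.3298] jaw -17.7 down [ 0.001 -0.001 -1.   ] j [-0.7   0.38  1.61 -0.    1.15 -0.39] F [-0.6  0.4 -2.4] gap 0.061
```

Call:
drive_tool(
  xyz=[
    [0,0.02,0.001],
    [0,0.055,0.002],
    [0,0.09,0.004],
    [0,0.125,0.005],
    [0,0.16,0.007],
    [0,0.195,0.008],
    [0,0.23,0.009],
    [0,0.255,0.01],
    [0,0.262,0.0105],
    [0,0.262,0.0105],
  ],
  roll=[0,0,0,0,0,0,0,0,0,0],
)

```text
time: 5.75
tcp_pos: [0.5543, 0.0074, 0.3278]
tcp_rot: [0.698, 0.108, 0.7, -0.108]
contact_force: [-0.8, -0.3, -0.9]
finger_gap: 0.0615
```

Call:
drive_tool(
  xyz=[
    [0.015,0,0],
    [0.03,0,0],
    [0.04,0,0],
    [0.04,0,0],
    [0.04,0,0],
  ],
  roll=[0,0,0,0,0],
)

```text
time: 6.17
tcp_pos: [0.5541, 0.0053, 0.2893]
tcp_rot: [0.698, 0.109, 0.699, -0.109]
contact_force: [0.4, 0.2, -0.2]
finger_gap: 0.061
```

```bash
python3 -c "
from fit import *
from plan import *
plan(.5541,.006,.33,-17.5)
s=r.get_image('scene');t=r.get_image('top')
save(s,'sc2.png',(130,280,280,430),4)
for im in (s,t):
  print([(round(d['p'],2),int(d['mask'].sum()),fit('large_shell',[(im,d['mask'].astype(np.float32))],(.554,.006),False,z0=.101)) for d in r.trace('large_shell',im)[:2]])"
```

```text
shift [-0.0407  0.0007 -0.0003] roll -0.2 | t 6.17 tcp [0.5541 0.0053 0.2893] jaw -17.7 down [-0.001  0.    -1.   ] j [-0.2   0.49  1.56 -0.    1.09  0.11] F [ 0.4  0.2 -0.2] gap 0.061
[(0.67, 186, (array([ 0.55725668, -0.00279694, -0.0481866 ]), np.float64(305.4375))), (0.26, 549, (array([-1.19266667,  0.93266667,  5.53333333]), np.float64(549.0)))]
[]
```

View pics/sc2.png

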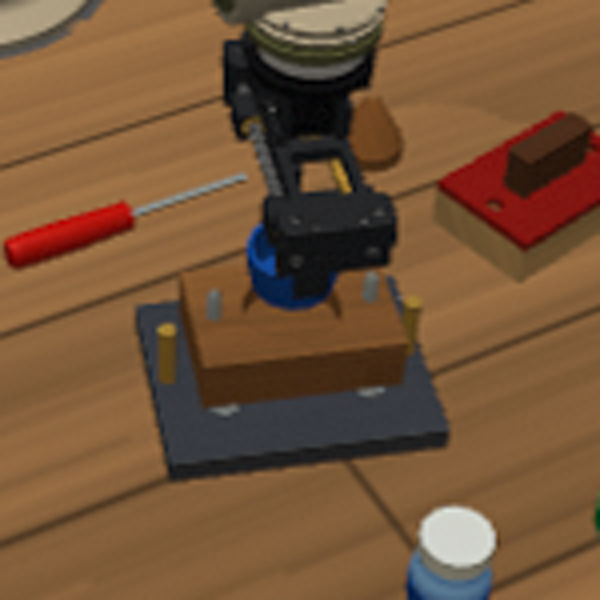

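Call:
drive_tool(
  xyz=[
    [0.01,0,0],
    [0.018,0,0],
    [0.025,0,0],
    [0.03,0,0],
    [0.034,0,0],
    [0.037,0,0],
    [0.037,0,0],
  ],
  roll=[0,0,0,0,0,0,0],
)

```text
time: 6.95
tcp_pos: [0.5542, 0.0062, 0.2521]
tcp_rot: [0.698, 0.109, 0.699, -0.108]
contact_force: [-0.3, 0.0, -1.1]
finger_gap: 0.0612
```

Call:
drive_tool(
  xyz=[
    [0.002,0,0],
    [0.004,0,0],
    [0.004,0,0],
    [0.004,0,0],
  ],
  roll=[0,0,0,0],
)

```text
time: 7.28
tcp_pos: [0.5543, 0.0061, 0.2488]
tcp_rot: [0.699, 0.108, 0.699, -0.108]
contact_force: [-0.0, -0.2, -1.5]
finger_gap: 0.0608
```

Call:
drive_tool(
  xyz=[
    [0,0,0],
    [0,0,0],
    [0,0,0],
    [0,0,0],
    [0,0,0],
  ],
  roll=[0,0,0,0,0],
  fingers=0,
)

```text
time: 7.7
tcp_pos: [0.5543, 0.0061, 0.2488]
tcp_rot: [0.699, 0.108, 0.699, -0.108]
contact_force: [-1.0, -0.1, 0.4]
finger_gap: 0.088
```

Call:
drive_tool(
  xyz=[
    [-0.015,0,0],
    [-0.05,0,0],
    [-0.09,0,0],
    [-0.13,0,0],
    [-0.13,-0.04,0],
    [-0.13,-0.08,0],
    [-0.13,-0.12,0],
    [-0.13,-0.16,0],
    [-0.13,-0.2,0],
    [-0.13,-0.24,0],
  ],
  roll=[0,0,0,0,0,0,0,0,0,0],
)

```text
time: 8.53
tcp_pos: [0.4805, -0.2242, 0.3789]
tcp_rot: [0.699, 0.108, 0.699, -0.109]
contact_force: [1.2, -1.1, -0.2]
finger_gap: 0.0879
```

```bash
python3 -c "
from fit import *
from plan import *
plan(.5984,-.2655,.3,-17.5)
s=r.get_image('scene');t=r.get_image('top')
save(s,'sc3.png',(130,280,280,430),4)
for im in (s,t):
  for d in r.trace('large_shell',im)[:2]: print(round(d['p'],2),int(d['mask'].sum()),d['position'],proj(im,(.554,.006,.085)))"
```

```text
shift [ 0.079  -0.0036  0.1249] roll -0.1 | t 8.53 tcp [ 0.4805 -0.2242  0.3789] jaw -17.6 down [ 0. -0. -1.] j [-0.66  0.35  1.52  0.    1.27 -0.35] F [ 1.2 -1.1 -0.2] gap 0.0879
0.88 359 [204.6, 352.2] (np.float64(203.6430899812466), np.float64(353.1170965570704))
0.72 383 [181.4, 299.7] (np.float64(180.5206030114847), np.float64(297.0899562336006))
```

View pics/sc3.png

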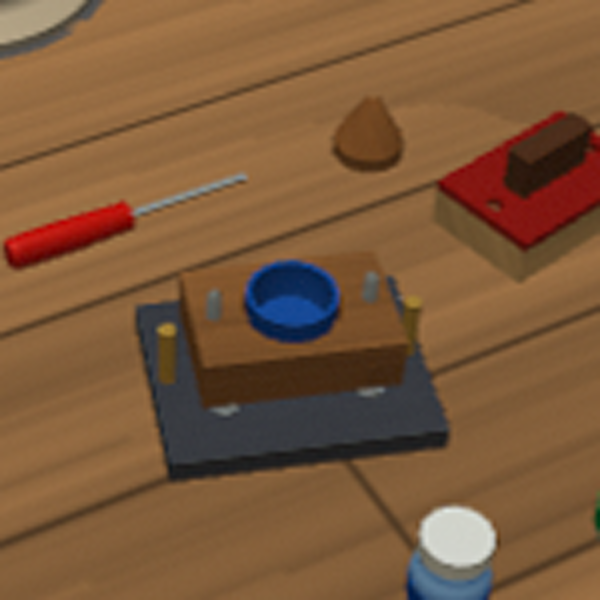

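Call:
drive_tool(
  xyz=[
    [0.02,0,0.03],
    [0.05,-0.001,0.065],
    [0.08,-0.002,0.1],
    [0.1,-0.0025,0.12],
    [0.12,-0.0025,0.125],
    [0.14,-0.0025,0.125],
    [0.14,-0.0025,0.125],
    [0.14,-0.0025,0.125],
  ],
  roll=[0,0,0,0,0,0,0,0],
)

```text
time: 9.4
tcp_pos: [0.6003, -0.2615, 0.2384]
tcp_rot: [0.698, 0.108, 0.699, -0.108]
contact_force: [-0.7, 0.3, -0.1]
finger_gap: 0.0879
```

```bash
python3 -c "
from fit import *
from plan import *
plan(.5984,-.2655,.197,-17.5)
s=r.get_image('scene')
save(s,'sc4.png',(210,310,200,330),5)"
```

```text
shift [ 0.0414 -0.0044 -0.0005] roll -0.1 | t 9.4 tcp [ 0.6003 -0.2615  0.2384] jaw -17.6 down [-0.001  0.001 -1.   ] j [-0.59  0.75  1.25  0.    1.14 -0.28] F [-0.7  0.3 -0.1] gap 0.0879
```

View pics/sc4.png

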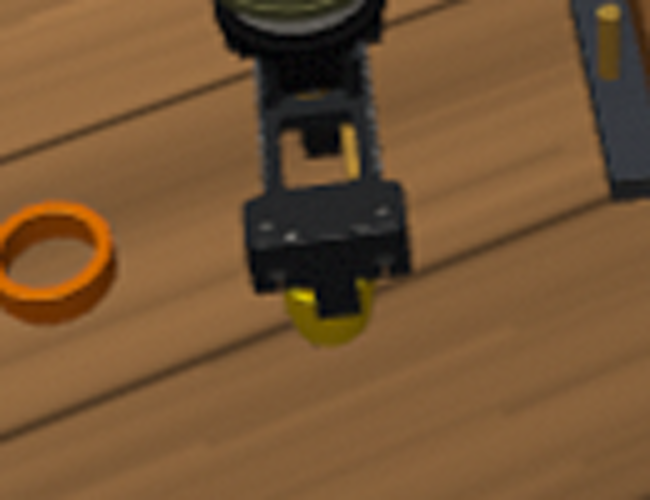

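Call:
drive_tool(
  xyz=[
    [0,-0.004,0],
    [0.015,-0.004,0],
    [0.03,-0.004,0],
    [0.042,-0.004,0],
    [0.042,-0.004,0],
    [0.042,-0.004,0],
  ],
  roll=[0,0,0,0,0,0],
)

```text
time: 9.95
tcp_pos: [0.5987, -0.2668, 0.1973]
tcp_rot: [0.699, 0.108, 0.699, -0.109]
contact_force: [-0.8, -0.3, 0.4]
finger_gap: 0.0879
```

Call:
drive_tool(
  xyz=[
    [0,0,0],
    [0,0,0],
    [0,0,0],
    [0,0,0],
    [0,0,0],
    [0,0,0],
    [0,0,0],
    [0,0,0],
  ],
  roll=[0,0,0,0,0,0,0,0],
  fingers=210,
)

```text
time: 10.62
tcp_pos: [0.5986, -0.2667, 0.1968]
tcp_rot: [0.699, 0.108, 0.699, -0.109]
contact_force: [0.2, -0.5, 1.7]
finger_gap: 0.0457
```

Call:
drive_tool(
  xyz=[
    [-0.02,0,0],
    [-0.05,0,0],
    [-0.085,0,0],
    [-0.12,0,0],
    [-0.15,0,0],
    [-0.15,0,0],
    [-0.15,0,0],
  ],
  roll=[0,0,0,0,0,0,0],
)

```text
time: 11.2
tcp_pos: [0.5986, -0.2666, 0.348]
tcp_rot: [0.7, 0.108, 0.698, -0.109]
contact_force: [-0.1, -0.0, -0.9]
finger_gap: 0.0455
```

```bash
python3 -c "
from plan import *
plan(.5541,.006,.33,-17.5)"
```

```text
shift [ 0.0175  0.2463 -0.1251] roll -0.1 | t 11.2 tcp [ 0.5986 -0.2666  0.348 ] jaw -17.6 down [ 0.002 -0.002 -1.   ] j [-0.6   0.65  1.14  0.    1.36 -0.29] F [-0.1 -0.  -0.9] gap 0.0455
```

Call:
drive_tool(
  xyz=[
    [0,0.025,-0.013],
    [0,0.06,-0.03],
    [0,0.095,-0.048],
    [0,0.13,-0.066],
    [0,0.165,-0.084],
    [0,0.2,-0.102],
    [0,0.23,-0.117],
    [0,0.246,-0.125],
    [0,0.246,-0.125],
    [0,0.246,-0.125],
  ],
  roll=[0,0,0,0,0,0,0,0,0,0],
)

```text
time: 12.03
tcp_pos: [0.5539, 0.006, 0.3454]
tcp_rot: [0.698, 0.108, 0.7, -0.108]
contact_force: [-0.6, -0.3, -1.1]
finger_gap: 0.046
```

Call:
drive_tool(
  xyz=[
    [0.02,0,0],
    [0.035,0,0],
    [0.04,0,0],
    [0.04,0,0],
    [0.04,0,0],
  ],
  roll=[0,0,0,0,0],
)

```text
time: 12.45
tcp_pos: [0.5543, 0.0048, 0.3068]
tcp_rot: [0.699, 0.109, 0.699, -0.109]
contact_force: [-0.4, 0.7, -0.9]
finger_gap: 0.0457
```

```bash
python3 -c "
from plan import *
plan(.5541,.0055,.259,-17.5)"
```

```text
shift [ 0.0478  0.0006 -0.0004] roll -0.2 | t 12.45 tcp [0.5543 0.0048 0.3068] jaw -17.7 down [-0. -0. -1.] j [-0.2   0.47  1.54 -0.    1.13  0.11] F [-0.4  0.7 -0.9] gap 0.0457
```

Call:
drive_tool(
  xyz=[
    [0.012,0.001,0],
    [0.024,0.001,0],
    [0.034,0.001,0],
    [0.041,0.001,0],
    [0.045,0.001,0],
    [0.047,0.001,0],
    [0.047,0.001,0],
    [0.047,0.001,0],
  ],
  roll=[0,0,0,0,0,0,0,0],
)

```text
time: 13.12
tcp_pos: [0.5545, 0.0066, 0.2601]
tcp_rot: [0.699, 0.108, 0.698, -0.108]
contact_force: [0.4, 0.7, -0.8]
finger_gap: 0.0459
```

Call:
drive_tool(
  xyz=[
    [0.001,0,0],
    [0.001,0,0],
    [0.001,0,0],
    [0.001,0,0],
    [0.001,0,0],
    [0.001,0,0],
  ],
  roll=[0,0,0,0,0,0],
  fingers=0,
)

```text
time: 13.62
tcp_pos: [0.5544, 0.0066, 0.2588]
tcp_rot: [0.699, 0.109, 0.699, -0.109]
contact_force: [-0.3, 0.3, -0.2]
finger_gap: 0.0835
```

Call:
drive_tool(
  xyz=[
    [-0.015,0,0],
    [-0.05,0,0],
    [-0.09,0,0],
    [-0.12,0,0],
    [-0.12,0.03,-0.02],
    [-0.12,0.06,-0.04],
    [-0.12,0.09,-0.058],
    [-0.12,0.12,-0.076],
    [-0.12,0.15,-0.095],
    [-0.12,0.18,-0.114],
  ],
  roll=[0,0,0,0,-5,-10,-15,-20,-24,-29],
)

```text
time: 14.45
tcp_pos: [0.4996, 0.2142, 0.3789]
tcp_rot: [0.704, -0.071, 0.703, 0.071]
contact_force: [0.2, 0.6, 0.8]
finger_gap: 0.0881
```

```bash
python3 -c "
from fit import *
from plan import *
plan(.4872,.2653,.3,11.4)
s=r.get_image('scene');t=r.get_image('top')
save(s,'sc5.png',(150,270,290,450),5)
for im in (s,t):
  for n in('small_shell','large_shell'):
   for d in r.trace(n,im)[:2]: print(n,round(d['p'],2),int(d['mask'].sum()),d['position'],proj(im,(.554,.006,.1)))
obs=[(im,r.trace('upper_half',im)[0]['mask'].astype(np.float32)) for im in(s,)]
print(fit('upper_half',obs,(.4872,.2653,.2)))
"
```

```text
shift [ 0.0789  0.0525 -0.002 ] roll 0.1 | t 14.45 tcp [0.4996 0.2142 0.3789] jaw 11.5 down [ 0.  0. -1.] j [ 0.19  0.37  1.48  0.    1.29 -0.01] F [0.2 0.6 0.8] gap 0.0881
small_shell 0.8 186 [199.9, 354.1] (np.float64(199.56418723503), np.float64(353.4342094208049))
small_shell 0.33 558 [299.4, 348.2] (np.float64(199.56418723503), np.float64(353.4342094208049))
large_shell 0.62 164 [210.6, 351.2] (np.float64(199.56418723503), np.float64(353.4342094208049))
small_shell 0.72 200 [178.9, 295.1] (np.float64(179.87062358592655), np.float64(296.95132235728704))
small_shell 0.62 116 [193.7, 429.7] (np.float64(179.87062358592655), np.float64(296.95132235728704))
large_shell 0.58 593 [132.2, 189.6] (np.float64(179.87062358592655), np.float64(296.95132235728704))
large_shell 0.56 132 [187.9, 305.7] (np.float64(179.87062358592655), np.float64(296.95132235728704))
(array([0.48742857, 0.26569113, 0.21783821]), np.float64(62.0))
```

View pics/sc5.png

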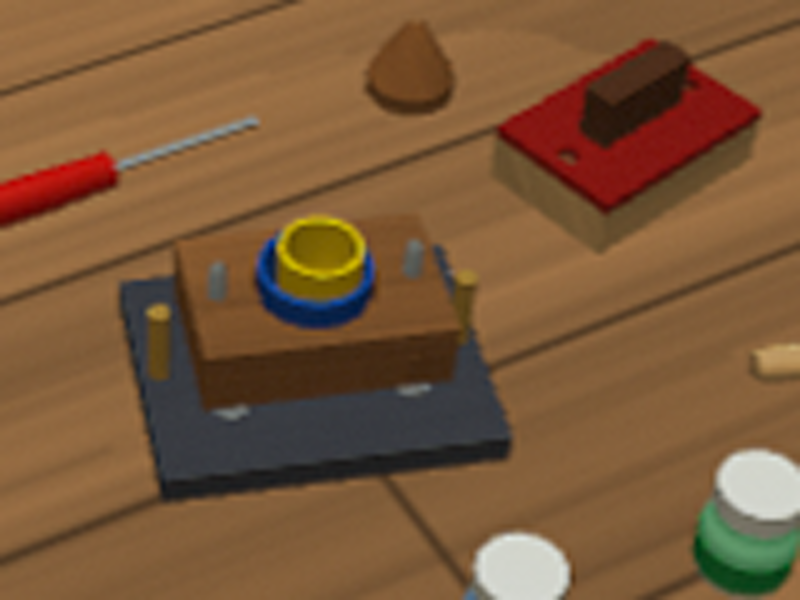

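Call:
drive_tool(
  xyz=[
    [0.02,0.015,-0.001],
    [0.05,0.035,-0.002],
    [0.085,0.05,-0.002],
    [0.115,0.0525,-0.002],
    [0.135,0.0525,-0.002],
    [0.145,0.0525,-0.002],
    [0.145,0.0525,-0.002],
    [0.145,0.0525,-0.002],
  ],
  roll=[0,0,0,0,0,0,0,0],
)

```text
time: 15.47
tcp_pos: [0.4887, 0.2632, 0.2345]
tcp_rot: [0.704, -0.069, 0.703, 0.069]
contact_force: [0.3, -0.1, 0.6]
finger_gap: 0.088
```

```bash
python3 -c "
from plan import *
plan(.4872,.2653,.211,11.6)"
```

```text
shift [ 0.0235  0.0024 -0.0011] roll -0.3 | t 15.47 tcp [0.4887 0.2632 0.2345] jaw 11.3 down [ 0.001  0.    -1.   ] j [ 0.28  0.57  1.6  -0.    0.97  0.09] F [ 0.3 -0.1  0.6] gap 0.088
```

Call:
drive_tool(
  xyz=[
    [0.008,0.002,-0.001],
    [0.018,0.002,-0.001],
    [0.0235,0.002,-0.001],
    [0.0235,0.002,-0.001],
    [0.0235,0.002,-0.001],
  ],
  roll=[0,0,0,0,0],
)

```text
time: 15.88
tcp_pos: [0.4867, 0.2655, 0.2101]
tcp_rot: [0.703, -0.07, 0.704, 0.07]
contact_force: [0.3, -0.2, -0.1]
finger_gap: 0.0883
```

Call:
drive_tool(
  xyz=[
    [0,0,0],
    [0,0,0],
    [0,0,0],
    [0,0,0],
    [0,0,0],
    [0,0,0],
    [0,0,0],
    [0,0,0],
    [0,0,0],
    [0,0,0],
  ],
  roll=[0,0,0,0,0,0,0,0,0,0],
  fingers=255,
  grip_force=50,
)

```text
time: 16.72
tcp_pos: [0.4867, 0.2655, 0.2102]
tcp_rot: [0.704, -0.07, 0.704, 0.07]
contact_force: [0.2, -0.1, -0.2]
finger_gap: 0.0236
```

```bash
python3 -c "
from plan import *
plan(.5541,.0055,.34,-17.5)"
```

```text
shift [-0.1298 -0.2682  0.0149] roll 28.8 | t 16.72 tcp [0.4867 0.2655 0.2102] jaw 11.3 down [ 0.  0. -1.] j [0.29 0.6  1.62 0.   0.92 0.09] F [ 0.2 -0.1 -0.2] gap 0.0236
```

Call:
drive_tool(
  xyz=[
    [0,0,0],
    [0,0,0],
    [0,0,0],
    [-0.015,0,0],
    [-0.04,0,0],
    [-0.075,0,0],
    [-0.11,0,0],
    [-0.15,0,0],
    [-0.15,0,0],
    [-0.15,0,0],
  ],
  roll=[0,0,0,0,0,0,0,0,0,0],
)

```text
time: 17.55
tcp_pos: [0.4866, 0.2656, 0.3612]
tcp_rot: [0.705, -0.07, 0.703, 0.07]
contact_force: [-0.1, 0.1, -5.3]
finger_gap: 0.0216
```

```bash
python3 -c "
from fit import *
from plan import *
plan(.5541,.0055,.36,-17.5)
s=r.get_image('scene');t=r.get_image('top')
z0=r.read_state()['tcp_pos'][2]-.2102
for im in(s,t):
  for d in r.trace('upper_half',im)[:1]:
    print(z0,round(d['p'],2),fit('upper_half',[(im,d['mask'].astype(np.float32))],(.487,.265,.2),z0=z0))
"
```

```text
shift [ 0.0012 -0.2683  0.015 ] roll 28.9 | t 17.55 tcp [0.4866 0.2656 0.3612] jaw 11.4 down [ 0.002  0.001 -1.   ] j [0.29 0.41 1.47 0.   1.25 0.09] F [-0.1  0.1 -5.3] gap 0.0216
0.14800881430948948 0.56 (array([0.486317  , 0.26831507, 0.19042454]), np.float64(217.25))
0.14800881430948948 0.9 (array([0.49055492, 0.26431621, 0.1002066 ]), np.float64(1270.8125))
```

Call:
drive_tool(
  xyz=[
    [0,-0.015,0.001],
    [0,-0.045,0.003],
    [0,-0.08,0.005],
    [0,-0.115,0.007],
    [0,-0.15,0.008],
    [0,-0.185,0.01],
    [0,-0.22,0.012],
    [0,-0.25,0.014],
    [0,-0.268,0.015],
    [0,-0.268,0.015],
  ],
  roll=[2,6,10,14,18,22,25,27.5,28.9,28.9],
)

```text
time: 18.58
tcp_pos: [0.5547, 0.0025, 0.3585]
tcp_rot: [0.698, 0.109, 0.699, -0.11]
contact_force: [0.9, 0.3, -3.7]
finger_gap: 0.0217
```

Call:
drive_tool(
  xyz=[
    [0.01,0,0],
    [0.025,0,0],
    [0.035,0,0],
    [0.035,0,0],
    [0.035,0,0],
    [0.035,0,0],
  ],
  roll=[0,0,0,0,0,0],
)

```text
time: 19.08
tcp_pos: [0.5542, 0.0062, 0.3255]
tcp_rot: [0.699, 0.108, 0.699, -0.108]
contact_force: [0.4, 0.1, -4.2]
finger_gap: 0.0216
```

```bash
python3 -c "
from fit import *
from plan import *
plan(.5541,.0055,.32,-17.6)
s=r.get_image('scene');t=r.get_image('top')
save(s,'sc6.png',(130,280,280,430),5)
z0=r.read_state()['tcp_pos'][2]-.2102
for im in(s,t):
  for d in r.trace('upper_half',im)[:1]:
    print(z0,round(d['p'],2),fit('upper_half',[(im,d['mask'].astype(np.float32))],(.554,.006,-.307),z0=z0),d['mask'].sum(),render(im,M['upper_half'],(.554,.006,-.307),z0).sum())
"
```

```text
shift [ 0.0055 -0.0007  0.0001] roll 0.1 | t 19.08 tcp [0.5542 0.0062 0.3255] jaw -17.5 down [ 0. -0. -1.] j [-0.2   0.45  1.52  0.    1.17  0.11] F [ 0.4  0.1 -4.2] gap 0.0216
0.1156609919714559 0.79 (array([ 0.55622831,  0.00538966, -0.36365777]), np.float64(613.1875)) 1427 2040.5625
0.1156609919714559 0.38 (array([ 0.42999476,  0.01566119, -0.04402757]), np.float64(1976.4375)) 270 1725.1875
```

View pics/sc6.png

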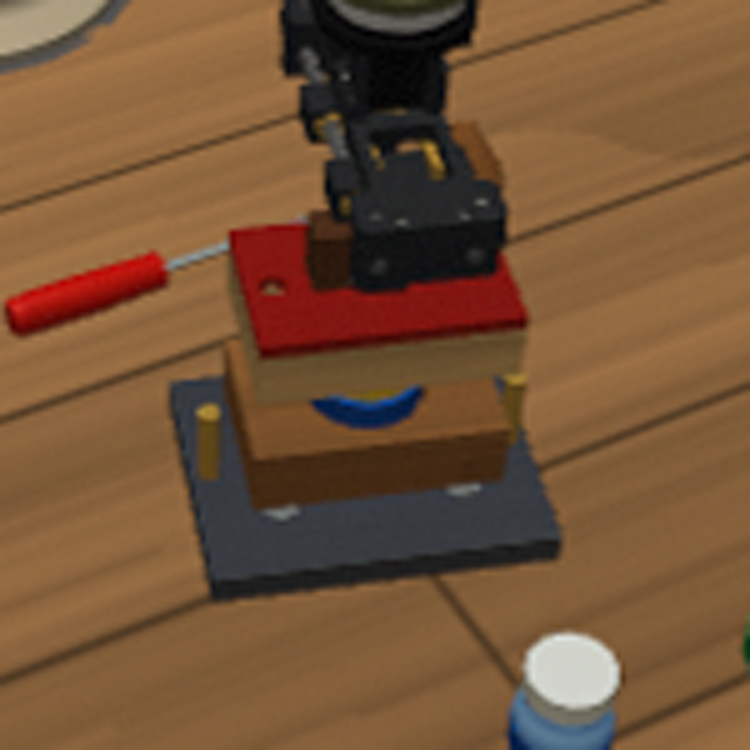

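```bash
python3 -c "
from fit import *
s=r.get_image('scene'); z0=r.read_state()['tcp_pos'][2]-.2102
d=r.trace('upper_half',s)[0]; m=d['mask'].astype(np.float32)
W=np.zeros((400,640),bool); W[188:]=1; W[:,:338]=1
hsv=cv2.cvtColor(s['frame'],cv2.COLOR_RGB2HSV).astype(int)
for dz in(-.002,0,.002):
  def cost(q): return np.abs(render(s,M['upper_half'],[q[0],q[1],q[2]/3],z0+dz)-m)[W].sum()
  q0=np.array([.554,.006,-.92]); o=minimize(cost,q0,method='Nelder-Mead',options=dict(initial_simplex=q0+np.array([[0,0,0],[.01,0,0],[0,.01,0],[0,0,.2]]),xatol=1e-4,fatol=.1))
  print(dz,o.x*[1,1,1/3],o.fun)
# red top face
red=(((hsv[...,0]<8)|(hsv[...,0]>172))&(hsv[...,1]>180)&(hsv[...,2]>60)).astype(np.float32)
red[:, :325]=0; red[:170]=0; red[200:]=0; red[:,390:]=0
print(red.sum())
top=[box(.09,.136,.04,.04)]
W2=np.zeros((400,640),bool); W2[188:]=1; W2[:,:340]=1
red[(np.arange(400)[:,None]<190)&(np.arange(640)[None]>330)&(np.arange(640)[None]<341)]=1*red[(np.arange(400)[:,None]<190)&(np.arange(640)[None]>330)&(np.arange(640)[None]<341)]
def cost(q): return np.abs(render(s,top,[q[0],q[1],q[2]/3],z0)-red)[W2].sum()
o=minimize(cost,q0,method='Nelder-Mead',options=dict(initial_simplex=q0+np.array([[0,0,0],[.01,0,0],[0,.01,0],[0,0,.2]]),xatol=1e-4,fatol=.1)); print('red',o.x*[1,1,1/3],o.fun, cost([.554,.006,-.92]))
"
```

```text
-0.002 [ 0.55384616  0.00745958 -0.30951551] 48.1875
0 [ 0.5555748   0.00635749 -0.31363804] 50.0625
0.002 [ 0.55712082  0.00508157 -0.31451504] 52.9375
822.0
red [ 0.55946911  0.00251205 -0.33524225] 48.625 134.5625
```

Call:
drive_tool(
  xyz=[
    [0.005,0,0],
    [0.01,0,0],
    [0.014,0,0],
    [0.017,0,0],
    [0.02,0,0],
    [0.02,0,0],
  ],
  roll=[0,0,0,0,0,0],
)

```text
time: 19.88
tcp_pos: [0.554, 0.0058, 0.3044]
tcp_rot: [0.698, 0.108, 0.699, -0.108]
contact_force: [-0.0, -0.7, -4.8]
finger_gap: 0.0217
```

Underside is about 0.094 with no contact: the dowels have entered. Go on.

Call:
drive_tool(
  xyz=[
    [0.003,0,0],
    [0.006,0,0],
    [0.009,0,0],
    [0.011,0,0],
    [0.013,0,0],
    [0.013,0,0],
  ],
  roll=[0,0,0,0,0,0],
)

```text
time: 20.38
tcp_pos: [0.5541, 0.0058, 0.2918]
tcp_rot: [0.699, 0.108, 0.699, -0.108]
contact_force: [0.4, 0.1, -4.7]
finger_gap: 0.0217
```

Call:
drive_tool(
  xyz=[
    [0.002,0,0],
    [0.004,0,0],
    [0.005,0,0],
    [0.006,0,0],
    [0.006,0,0],
    [0.006,0,0],
  ],
  roll=[0,0,0,0,0,0],
)

```text
time: 20.88
tcp_pos: [0.5541, 0.0057, 0.2863]
tcp_rot: [0.699, 0.108, 0.699, -0.108]
contact_force: [-0.2, 0.0, -4.8]
finger_gap: 0.0214
```

Call:
drive_tool(
  xyz=[
    [0.001,0,0],
    [0.002,0,0],
    [0.003,0,0],
    [0.004,0,0],
    [0.004,0,0],
    [0.004,0,0],
  ],
  roll=[0,0,0,0,0,0],
)

```text
time: 21.38
tcp_pos: [0.5542, 0.0058, 0.2825]
tcp_rot: [0.699, 0.108, 0.699, -0.108]
contact_force: [-3.3, 0.3, 4.3]
finger_gap: 0.0215
```

Call:
drive_tool(
  xyz=[
    [0.001,0,0],
    [0.002,0,0],
    [0.003,0,0],
    [0.004,0,0],
    [0.005,0,0],
    [0.005,0,0],
    [0.005,0,0],
  ],
  roll=[0,0,0,0,0,0,0],
)

```text
time: 21.97
tcp_pos: [0.5541, 0.0058, 0.278]
tcp_rot: [0.699, 0.108, 0.699, -0.108]
contact_force: [-6.0, 0.8, 10.7]
finger_gap: 0.0216
```

```bash
python3 -c "
from fit import *
from plan import *
f=[]
for i in range(6): s=r.get_image('scene'); f.append(r.read_state()['contact_force'])
print(np.mean(f,0),np.std(f,0),r.read_state()['tcp_pos'])
plan(.554,.006,.2775,-17.6)
save(s,'sc7.png',(165,265,300,420),6)
for dz in (-.006,-.008,-.01):
  for y,x in((.068,.045),(-.068,.045)):
    c,q=np.cos(-.307),np.sin(-.307); rr,cc=proj(s,(.5541+c*x-q*y,.006+q*x+c*y,.076+dz)); print(dz,y,(cc-300)*6,(rr-165)*6)
  for y in(.084,-.084): rr,cc=proj(s,(.5541-q*y,.006+c*y,.068)); print('post',y,(cc-300)*6,(rr-165)*6)
"
```

```text
[-5.25027849  0.58989744  9.94149403] [0.16822487 0.60958774 0.45628102] [0.55415346 0.00577694 0.27806742]
shift [ 0.0006  0.0002 -0.0002] roll 0.1 | t 22.27 tcp [0.5542 0.0058 0.2781] jaw -17.5 down [ 0.001 -0.    -1.   ] j [-0.2   0.5   1.57 -0.    1.07  0.11] F [-5.1 -0.4  9.4] gap 0.0213
-0.006 0.068 491.63865617337467 310.3719203402775
-0.006 -0.068 184.9872638895854 347.0763914389775
post 0.084 499.334041752055 237.97451984578078
post -0.084 130.85161002216455 280.822170853395
-0.008 0.068 491.17572300480106 313.54413669977953
-0.008 -0.068 184.89346530058287 350.2499907873454
post 0.084 499.334041752055 237.97451984578078
post -0.084 130.85161002216455 280.822170853395
-0.01 0.068 490.71390708762476 316.7086971741537
-0.01 -0.068 184.79989639227108 353.41581907542826
post 0.084 499.334041752055 237.97451984578078
post -0.084 130.85161002216455 280.822170853395
```

View pics/sc7.png

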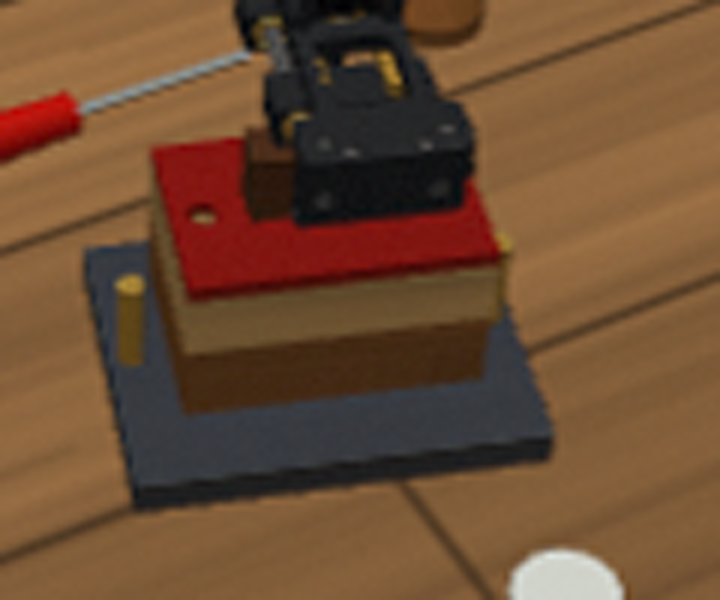

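```bash
python3 -c "
from fit import *
s=r.get_image('scene')
now=s['frame'][:,:,::-1].astype(np.float32)
old=np.zeros_like(now); old[130:280,280:430]=cv2.resize(cv2.imread('pics/sc3.png'),(150,150),interpolation=cv2.INTER_AREA)
c,q=np.cos(-.307),np.sin(-.307)
zs=np.arange(-.022,.014,.0005)
for nm,im in(('rest',old),('now',now)):
  for base in(.076,.036):
    P=np.zeros(len(zs))
    for y in np.linspace(-.058,.05,60):
      uv=np.array([proj(s,(.5541+c*.045-q*y,.006+q*.045+c*y,base+z))[::-1] for z in zs],np.float32)
      P+=cv2.remap(im.sum(2),uv[:,0].copy().reshape(1,-1),uv[:,1].copy().reshape(1,-1),cv2.INTER_CUBIC)[0]/60
    g=np.gradient(cv2.GaussianBlur(P.reshape(1,-1).astype(np.float32),(0,0),2)[0])
    k=np.argsort(-abs(g)); pk=[i for i in range(2,len(g)-2) if abs(g[i])==max(abs(g[i-2:i+3]))]
    print(nm,base,[(round(zs[i]*1e3,1),round(float(g[i]),1)) for i in pk if abs(g[i])>2])
"
```

```text
rest 0.076 [(np.float64(-1.0), 9.9)]
rest 0.036 [(np.float64(-8.0), 3.4), (np.float64(0.0), -7.0)]
now 0.076 [(np.float64(-9.0), 10.0)]
now 0.036 [(np.float64(-8.5), -4.7)]
```

```bash
python3 -c "
from h import *
s=r.read_state();print(s['time'],s['tcp_pos'],s['contact_force'],s['finger_gap']);print(r.hand_in())"
```

```text
22.3167 [0.55415279 0.00573638 0.2780826 ] [-5.78091703  0.93738198  9.43561209] 0.021465511925644862
the job is handed in; nothing more can be done
None
```

The job is done and handed in at 22.3 s, with the arm still holding the mould pressed down. The blue shell is upright in the cavity of the dark steel mould. The yellow shell is nested inside it, and a picture confirmed both before closing. The red-topped half went onto both dowels without resistance.

- **Press depth:** the images show the joint 8.0 mm down, and the lower block's bottom edge 8.5 mm down. The tool height gives about 8.2 mm. The force reading (about 10 N net push) suggests only about 7 mm, so the checks disagree by roughly 1 mm.
- **Joint:** the joint shows as a single edge along the front face, with no visible gap. The other sides were not checked.
- **Side force:** a steady side force of about 5 N remains at the wrist, probably from a small (about 1 mm) misalignment against the dowels.
- **Other things:** the arm was not driven near the jars, tools or the purple mould, and the last pictures show nothing moved in the area they cover. I took no final picture of the whole bench.

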